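# Take the thick roller out of the plate sealer

## Task

Two plate sealers stand on the bench; the one that carries the thick roller needs its roller taken out for cleaning. Flip that sealer's cam lever right back, over to the sealer's rear, to unlock the slots, and only then draw the thick roller forward and lower it gently, in the gripper and without letting it drop, out of the bottom of the slots onto the vee rests below; leave it lying there, with the lever still open. Leave the slim roller in the other sealer where it is.

Things in the scene. Friction and masses are not known exactly. Their poses are not given: they have to be found in the camera images.
- sealer: Sealer with the thick roller. Origin on the bench midway between its two side plates (8 thick, inner faces y=+-65, tops z=130), x to the rear, y left. Each plate's slot is an upside-down L: shelf, then in front an upright channel x=-15..11, open below z=62. Two grey vee rests below (y=+-32, 12 wide) take the roller centred at x=0, y=0, z=45. Base 8 high, rear box x=90..135 up to z=45. Frame mm.
- cam_lever (a joint): Locking lever outside the sealer's left (+y) plate; hinge along y at x=18, z=120 (sealer frame, mm). 65 mm arm with a 12 mm thick round bar at its end, along y=77..130. At q rad the bar is at x=18+65sin(q-0.35), z=120+65cos(q-0.35). Starts locked, 0 to 0.2, arm up and leaning to the front; swings over to the rear, level at its stop 1.9; open above 1.4. About 2 N, stays where left.
- thick_roller: Dark rubber sleeve 44 mm thick, 90 long, on a steel axle 10 thick, 184 long; 0.4 kg. Origin at its centre, y along the axle. Starts with its axle on the slot's shelf at x=40, z=90 mm of the sealer frame and stays there unlocked: the shelf rises 4 mm to the front edge (x=11). Slot roof z=112. To take out: grip from above across the sleeve, axle up to z=98, forward to x=0, straight down.
- slim_roller: Roller to be left in the other, identical sealer, which may stand left or right: sleeve only 26 mm thick, 90 mm long, same axle. Origin at its centre, y along the axle.
There are look-alikes about, which are no part of the job. What is shaped like the thick_roller but red is not meant.

How it is judged:
By the outcome, as a careful person would: the job done as asked, in the order asked, and still so for the second after the job is handed in, with the robot touching nothing.
It also fails if it takes over 51 s, if anything falls off the work surface, if the arm or the gripper's body presses on something with over 40 N, if the wrist force passes 120 N, or if a joint passes its speed limit or range.

## Robot

A 6-joint arm with a two-finger parallel gripper is mounted at the origin on the work surface. World frame = base frame: x ahead of the robot, y to its left, z up, the work surface at z = 0. Lengths are in m, angles in rad, forces in N, time in s.
With the tool pointing down it reaches from about 0.4 to 0.825 m from the base axis. Payload 7 kg.
Tool frame: the origin (TCP) lies on the centre line of the jaws, within the pads' length; the fingertips stand arm.tip_reach ahead of it and the grasp point (between the pads) lies 5 mm behind it (arm.tip_reach is the distance from the TCP to the fingertips, in m); z points along the fingers, y is the line along which they close (so a half turn about z gives the same grasp; the last joint's range is limited). The gripper opens to 88 mm and grips with 3 to 60 N. Pads are 19 mm wide; open, the fingers measure 130 mm over their backs; the gripper's body (78 mm by 193 mm) begins 47 mm behind the grasp point.
Start: joints at [1.432, 0.359, 0.012, 0, -1.224, -0.288], TCP at [0.279, 0.614, 0.241] pointing down, gripper open.
Joint ranges: [-3.07, 3.07], [-1.43, 2.12], [-1.02, 1.25], [-3.03, 1.67], [-3.05, -0], [-3.03, 3.03]. Speed limits (rad/s): [2.39, 2.39, 3.01, 3.14, 3.14, 3.14].

## Interface

Orientations are given as [roll, pitch, yaw] about the fixed x, y, z axes, in that order (R = Rz(yaw) Ry(pitch) Rx(roll)).
In Python, from station import status, optics, order, arm gives the robot as it stands. The module is installed in compiled form; this text tells all that it offers.
- The arm moves only by the shell command python3 -m jog 'ROWS' [FORCE]. ROWS is JSON, a list of rows, each a list of 3 entries, a list of its own where there are three numbers: the gripper command: -1 is shut, 1 is fully open, values between are in proportion, then the shift along the tool's x, y, z in mm, then the turn about the tool's z in rad. A call has 1 to 20 rows; each row is the pose to reach, as a shift and turn from the pose commanded when the call began, along the tool's axes at that moment; what a row does not reach only later rows make up. A row lasts 1/8 s, in which the tool goes at most 62.5 mm and 10.7 degrees, less where a joint would pass 70% of its speed; a pose out of reach is approached as far as the arm can. A call with a gripper value outside its range is refused whole. The fingers move at their own pace and stop on an object; FORCE is the grip in N (left out, the last holds). Time passes only in rows, so rows that repeat a pose let the fingers close. It gives the time, the measured TCP pose, the force, the opening and the grip force at its end, in the units of the state.
- status.get_state(): the state, without advancing time (a new reading comes with each control period).
- optics.grab_frame(name): name is "side" or "top" or "wrist"; returns a dict with "color" (420x560x3 uint8, red, green, blue), "mtx" (3x3 intrinsics, pixels), "cam_to_world" (4x4, takes a point from camera to world coordinates). Camera axes: x right, y down, z forward; pixel columns grow to the right and rows downward; lengths in m; the calibration is good to about 2 mm. A picture is of the moment at which its call begins. There is no depth.
- order.job_done(): hands the job in; it is judged then, once.
The state is a dict: "t": time; "q": joint angles; "qd": joint speeds; "joint_efforts": joint torques, N m; "eef_pos": TCP position; "ee_rot": TCP orientation; "force": force on the tool from outside, world axes, zero at the start; "moment": the same for the moment, N m; "width": finger opening in m; "gripper_force": force on a finger pad.
Only numpy, scipy, OpenCV 4.12 (cv2) and the standard library are available. Lean on these libraries where they do the work, as an engineer would, in place of code of your own. Each camera call takes 0.05 s, during which the arm holds its last target. There are 200 camera calls.

## Working session

There is one attempt and no reset: what is moved stays moved. The work goes in short steps, Python scripts to look and compute and a shell command to move; the robot and the scene stay as the last step left them, time stands still between calls to the robot, and variables do not carry over. Pictures are saved under pics/ and viewed, at most 10 in all, crops included, and the job is handed in when it is done.

```bash
mkdir -p pics
python3 - <<'E'
from station import status, optics, arm
import cv2, numpy as np
s=status.get_state(); print(s['t'],s['eef_pos'],s['ee_rot'],s['width'],arm.tip_reach)
for n in ("side","top"):
    f=optics.grab_frame(n); cv2.imwrite(f'pics/{n}.png',f['color'][:,:,::-1])
    np.savez(f'{n}.npz',**f); print(n,f['mtx'].tolist(),np.round(f['cam_to_world'],3).tolist())
E
```

```text
0.0 [0.2792478  0.61402812 0.23963522] [ 3.13996738e+00 -1.37580789e-04 -4.26906581e-01] 0.08764921313517514 0.014
side [[425.4274716647766, 0.0, 275.2405377936958], [0.0, 425.4274716647766, 210.01484476749513], [0.0, 0.0, 1.0]] [[0.669, -0.496, 0.554, 0.022], [-0.743, -0.431, 0.512, -0.344], [-0.015, -0.754, -0.657, 0.686], [0.0, 0.0, 0.0, 1.0]]
top [[415.76416455180697, 0.0, 280.0321727505683], [0.0, 415.76416455180697, 207.79529170635527], [0.0, 0.0, 1.0]] [[0.018, -0.986, 0.167, 0.387], [-1.0, -0.018, 0.004, 0.116], [-0.001, -0.167, -0.986, 1.04], [0.0, 0.0, 0.0, 1.0]]
```

View pics/top.png

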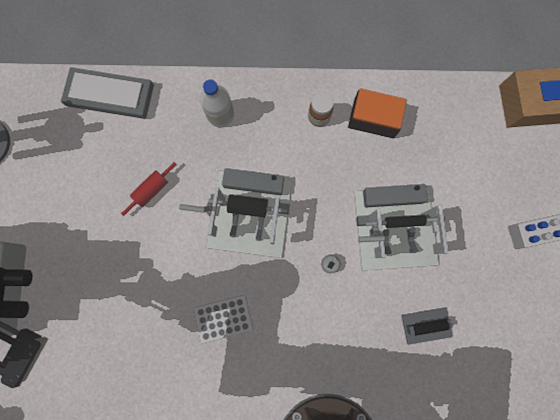

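View pics/side.png

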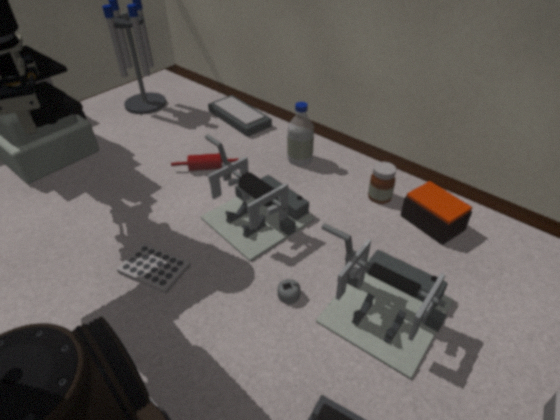

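The two candidates in the top view are the left sealer's roller at (247,205), which looks thicker, and the right one at (406,221), which looks slimmer. The red roller at (149,189) is a look-alike, and so is the dark roller in a cradle at (431,326). I'll confirm with one enlarged crop.

Run:
```python
import cv2, numpy as np
a=cv2.imread('pics/top.png')
l=cv2.resize(a[155:265,170:325],None,fx=5,fy=5,interpolation=3)[:, :775]
r=cv2.resize(a[180:275,345:475],None,fx=2.5,fy=2.5,interpolation=3)
l=cv2.resize(a[160:262,172:324],None,fx=5,fy=5,interpolation=3)
cv2.imwrite('pics/crop.png',cv2.resize(np.vstack([a[155:275,175:325],a[155:275,345:495]]).reshape(2,120,150,3).transpose(1,0,2,3).reshape(120,300,3),None,fx=2.6,fy=2.6,interpolation=3))
cv2.imwrite('pics/cropL.png',l)
```

```text
(no output)
```

View pics/crop.png

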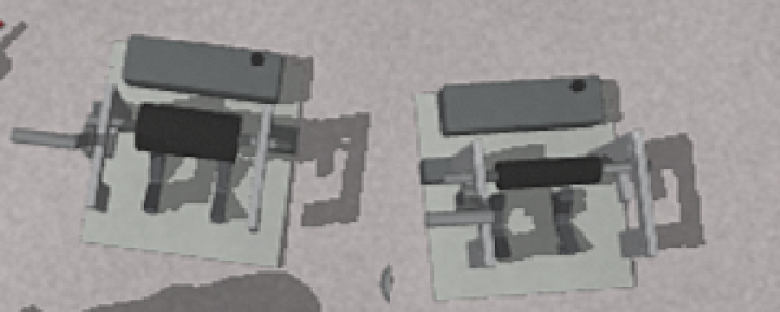

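View pics/cropL.png

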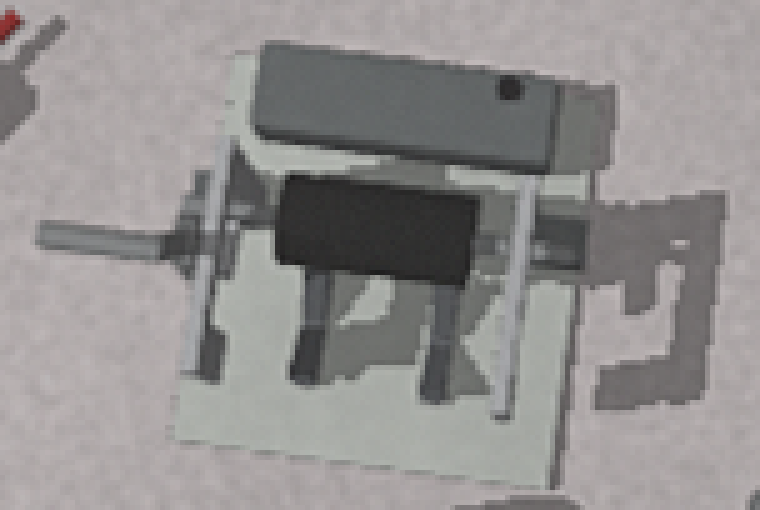

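The left sealer's sleeve has a diameter-to-length ratio of about 0.47 (44/90), against about 0.28 (26/90) on the right. So the left one, sleeve centre (247.6,206), is the target. I'll fit its pose next.

```bash
cat > h.py <<'E'
import numpy as np
from scipy.optimize import least_squares
def proj(f,P):
    T=f['cam_to_world']; p=(np.asarray(P)-T[:3,3])@T[:3,:3]; p=p@f['mtx'].T
    return p[...,:2]/p[...,2:]
def S(v,P):
    c,s=np.cos(v[2]),np.sin(v[2]); P=np.asarray(P,float)/1000
    return np.stack([v[0]+c*P[...,0]-s*P[...,1], v[1]+s*P[...,0]+c*P[...,1],P[...,2]],-1)
def bar(q,y): return [18+65*np.sin(q-.35),y,120+65*np.cos(q-.35)]
def jogxy(st,d):  # world vec (m) -> tool mm
    from scipy.spatial.transform import Rotation as R
    return R.from_euler('xyz',st['ee_rot']).inv().apply(d)*1000
E
python3 - <<'E'
from h import *
f=np.load('top.npz'); g=lambda *a: np.array(a)/5+[172,160]-.4
def line(v,y,p):  # distance of pixel p from plate top line
    a,b=proj(f,S(v,[[-20,y,130],[60,y,130]])); d=(b-a)/np.linalg.norm(b-a); w=p-a; return d[0]*w[1]-d[1]*w[0]
def res(v):
    r=[proj(f,S(v,[40,0,92]))-g(378,230), proj(f,S(v,bar(v[3],130)))-g(38,235)]
    r+=[[line(v,69,g(228,138)),line(v,69,g(190,375)),line(v,-69,g(530,178)),line(v,-69,g(503,418))]]
    r+=[[(proj(f,S(v,[[90,0,45]]))[0]-g(400,148))@[0.11,.99]], [(v[3]-.1)*3]]
    return np.concatenate(r)
s=least_squares(res,[.6,.15,-.13,.1],loss='soft_l1'); print(s.x,np.round(s.fun,1)); np.save('pose.npy',s.x)
v=s.x; h=np.load('side.npz')
for P in ([40,0,90],bar(v[3],77),bar(v[3],130),[-15,69,130]): print(P,S(v,P).round(3),proj(h,S(v,P)).round(0))
from station import status
st=status.get_state(); print(np.degrees(v[2]-st['ee_rot'][2]))
E
```

```text
[ 0.51138003  0.20082831 -0.10340477  0.1644716 ] [-0.2  0.1  0.6  0.1  0.4 -0.1 -0.3  0.3 -0.2  0.2]
[40, 0, 90] [0.551 0.197 0.09 ] [258. 189.]
[np.float64(6.009717042924045), 77, np.float64(183.8845295404862)] [0.525 0.277 0.184] [221. 146.]
[np.float64(6.009717042924045), 130, np.float64(183.8845295404862)] [0.531 0.33  0.184] [207. 137.]
[-15, 69, 130] [0.504 0.271 0.13 ] [218. 172.]
18.534132629355508
```

The pose fit has residuals below 1 px. Projected into the side view it matches as well: bar tip (207,137), sleeve (258,189). Next is the approach above the lever bar.

Run:
```python
from h import *
from station import status
v=np.load('pose.npy'); st=status.get_state()
p=S(v,bar(v[3],108)); p[2]=.24; print(p,jogxy(st,p-st['eef_pos']),'turn',-( v[2]-np.pi/2-st['ee_rot'][2]))
```

```text
[0.52850547 0.3076311  0.24      ] [3.53741989e+02 1.75724598e+02 2.95250588e-02] turn 1.247314688411329
```

```bash
python3 -m jog '[[1,[354,176,0],1.247],[1,[354,176,0],1.247],[1,[354,176,0],1.247],[1,[354,176,0],1.247],[1,[354,176,0],1.247],[1,[354,176,0],1.247],[1,[354,176,0],1.247],[1,[354,176,0],1.247],[1,[354,176,0],1.247],[1,[354,176,0],1.247]]' 8
python3 - <<'E'
from h import *
from station import status,optics
import cv2
v=np.load('pose.npy'); f=optics.grab_frame('wrist'); np.savez('wrist1.npz',**f)
im=f['color'][:,:,::-1].copy(); cv2.imwrite('pics/w1.png',im)
for P in (bar(v[3],77),bar(v[3],130),[40,45,112],[40,-45,112],[40,92,90]): print(P,proj(f,S(v,P)).round(0))
st=status.get_state(); p=S(v,bar(v[3],108)); p[2]-=.005; print(st['t'],jogxy(st,p-st['eef_pos']),st['ee_rot'])
E
```

```text
t: 1.35
eef_pos: [0.5282, 0.3085, 0.2405]
ee_rot: [3.141, -0.0, -1.671]
force: [0.1, -0.5, -0.6]
width: 0.0874
gripper_force: 0.0
[np.float64(6.009717042924045), 77, np.float64(183.8845295404862)] [284. 181.]
[np.float64(6.009717042924045), 130, np.float64(183.8845295404862)] [284. 268.]
[40, 45, 112] [237. 118.]
[40, -45, 112] [233. -22.]
[40, 92, 90] [242. 176.]
1.4 [ 0.88992624 -0.35620509 61.63606288] [ 3.14151883e+00  2.50627525e-06 -1.67153606e+00]
```

View pics/w1.png

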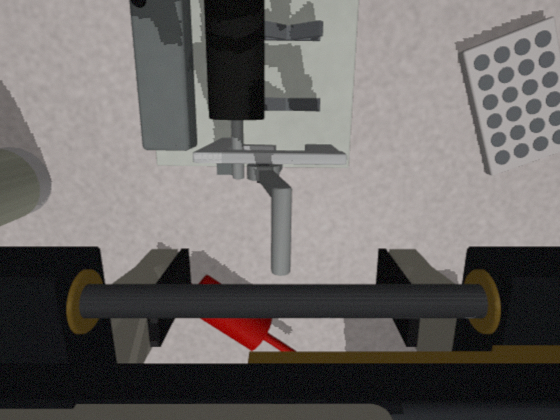

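The wrist view shows the bar at x≈282, y 185–274, and the prediction was 284, 181–268, so agreement is about 2 mm. I'll descend and grip it lightly.

```bash
python3 -m jog '[[0,[1,-1,40],0],[0,[1,-1,62],0],[-0.4,[1,-1,62],0],[-1,[1,-1,62],0],[-1,[1,-1,62],0],[-1,[1,-1,62],0],[-1,[1,-1,62],0],[-1,[1,-1,62],0]]' 8
python3 - <<'E'
from h import *
from station import status
v=np.load('pose.npy'); st=status.get_state()
d=S(v,[0,0,0]); 
# current bar from measured tcp in sealer frame
p=st['eef_pos']-[v[0],v[1],0]; c,s=np.cos(v[2]),np.sin(v[2]); x=c*p[0]+s*p[1]; y=-s*p[0]+c*p[1]
print('sealer mm',x*1e3,y*1e3,p[2]*1e3+5, st['width'])
for q in (.35,.6,.85,1.1,1.35,1.6,1.85,1.9):
    b=np.array(bar(q,108)); print(q,jogxy(st,S(v,b)-[0,0,.005]-st['eef_pos']).round(1))
E
```

```text
t: 2.4
eef_pos: [0.5298, 0.3065, 0.1787]
ee_rot: [-3.141, 0.0, -1.674]
force: [0.3, -0.3, 0.7]
width: 0.0131
gripper_force: 0.0
sealer mm 7.3680374400085515 107.02963470841088 183.73596935399507 0.013075637470848837
0.35 [ -1.  -10.6  -1.3]
0.6 [ -1.  -26.7   0.8]
0.85 [ -1.  -41.8   6.7]
1.1 [ -1.  -54.9  16.2]
1.35 [ -0.9 -65.3  28.6]
1.6 [ -0.9 -72.3  43.3]
1.85 [ -0.9 -75.5  59.2]
1.9 [ -0.9 -75.6  62.4]
```

```bash
python3 -m jog '[[-1,[0,0,0],0],[-1,[0,-4,-1],0],[-1,[0,-10.5,-1],0],[-1,[0,-18,-1],0],[-1,[0,-26.5,1],0],[-1,[0,-34,3.5],0],[-1,[0,-42,7],0],[-1,[0,-49,11.5],0],[-1,[0,-55,16],0],[-1,[0,-60.5,22],0],[-1,[0,-65,28.5],0],[-1,[0,-69,36],0],[-1,[0,-72,43],0],[-1,[0,-74.5,51],0],[-1,[0,-75.5,59],0],[-1,[0,-75.5,61.5],0],[-1,[0,-75.5,61.5],0]]' 8
```

```text
t: 4.53
eef_pos: [0.607, 0.2985, 0.1171]
ee_rot: [-3.138, 0.001, -1.674]
force: [9.0, -7.1, -0.8]
width: 0.0116
gripper_force: 8.0
```

Lever at its stop. Release, rise and go above the thick roller.

```bash
python3 -m jog '[[-0.3,[0,0,0],0],[-0.3,[0,0,0],0],[-0.3,[0,0,0],0],[-0.3,[0,0,-50],0],[-0.3,[0,0,-100],0],[1,[0,0,-100],0]]' 8
python3 - <<'E'
from h import *
from station import status
v=np.load('pose.npy'); st=status.get_state(); p=S(v,[40,0,0]); p[2]=st['eef_pos'][2]
print(jogxy(st,p-st['eef_pos']), v[2]-np.pi/2-st['ee_rot'][2])
E
```

```text
t: 5.28
eef_pos: [0.6067, 0.3005, 0.2223]
ee_rot: [-3.135, 0.006, -1.673]
force: [0.0, -0.3, -1.1]
width: 0.036
gripper_force: 0.0
[108.8962054   44.66852298  -0.92552811] -0.0013523024472377188
```

```bash
python3 -m jog '[[1,[55,22,0],0],[1,[109,44,0],0],[1,[109,44,0],0],[1,[109,44,0],0]]'
python3 - <<'E'
from h import *
from station import status,optics
import cv2
v=np.load('pose.npy'); f=optics.grab_frame('wrist'); t=optics.grab_frame('side')
im=np.hstack([f['color'][:,:,::-1],t['color'][100:280,170:370,::-1].repeat(2,0).repeat(2,1)[:420] if 0 else np.pad(t['color'][110:250,180:260,::-1].repeat(3,0).repeat(3,1),((0,0),(0,0),(0,0)))])
cv2.imwrite('pics/w2.png',im)
for P in (bar(1.9,77),bar(1.9,130),[40,45,112],[40,-45,112],[40,92,95],[62,45,90],[18,45,90]): print(np.round(P),proj(f,S(v,P)).round(0))
st=status.get_state(); p=S(v,[40,0,87]); print(st['t'],st['eef_pos'],jogxy(st,p-st['eef_pos']),v[2]-np.pi/2-st['ee_rot'][2])
E
```

```text
t: 5.78
eef_pos: [0.5499, 0.1951, 0.2172]
ee_rot: [-3.141, 0.001, -1.674]
force: [0.2, 0.2, -0.1]
width: 0.0754
gripper_force: 0.0
[ 83.  77. 121.] [225. 316.]
[ 83. 130. 121.] [228. 376.]
[ 40  45 112] [283. 272.]
[ 40 -45 112] [283. 151.]
[40 92 95] [283. 315.]
[62 45 90] [255. 260.]
[18 45 90] [310. 260.]
5.875 [0.55018652 0.19571484 0.21675637] [ -1.06827991  -0.87915623 129.75643465] -0.0008755708726013722
```

View pics/w2.png

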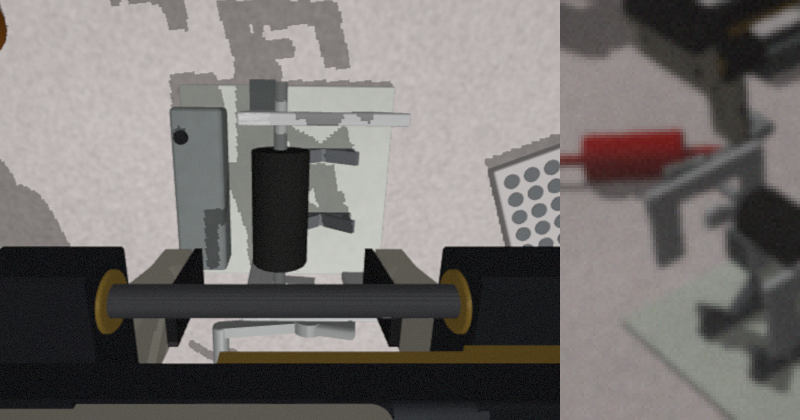

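The lever is seen lying level to the rear (bar near (220,345)). The sleeve spans x 252–308, y 150–270, within about 2 mm of the prediction. I'll descend and grip it.

```bash
python3 -m jog '[[1,[-1,-2,40],0],[1,[-1,-2,80],0],[1,[-1,-2,110],0],[1,[-1,-2,129],0],[1,[-1,-2,129],0],[-1,[-1,-2,129],0],[-1,[-1,-2,129],0],[-1,[-1,-2,129],0],[-1,[-1,-2,129],0],[-1,[-1,-2,129],0],[-1,[-1,-2,129],0]]' 25
python3 - <<'E'
from h import *
from station import status
v=np.load('pose.npy'); st=status.get_state()
for P in ([40,0,94],[-2,0,94],[-2,0,41]): print(jogxy(st,S(v,P)-st['eef_pos']).round(1))
E
```

```text
t: 7.25
eef_pos: [0.5523, 0.1958, 0.0884]
ee_rot: [-3.141, 0.0, -1.674]
force: [0.4, 0.5, 1.6]
width: 0.0432
gripper_force: 25.0
[-0.8  1.2 -5.6]
[-0.8 43.2 -5.6]
[-0.8 43.2 47.4]
```

```bash
python3 -m jog '[[-1,[0,0,-4],0],[-1,[0,0,-9],0],[-1,[0,0,-9],0],[-1,[0,8,-9],0],[-1,[0,17,-9],0],[-1,[0,26,-9],0],[-1,[0,35,-9],0],[-1,[0,41.5,-9],0],[-1,[0,41.5,-9],0],[-1,[0,41.5,-9],0]]' 25
python3 - <<'E'
from h import *
from station import status,optics
import cv2
t=optics.grab_frame('side'); w=optics.grab_frame('wrist')
a=cv2.resize(t['color'][130:270,180:330,::-1],None,fx=3,fy=3,interpolation=3)
b=w['color'][:420,120:465,::-1]
cv2.imwrite('pics/w3.png',np.hstack([a,b]))
E
```

```text
t: 8.5
eef_pos: [0.5109, 0.2001, 0.0972]
ee_rot: [-3.141, 0.0, -1.674]
force: [0.3, 0.7, -6.0]
width: 0.0432
gripper_force: 25.0
```

View pics/w3.png

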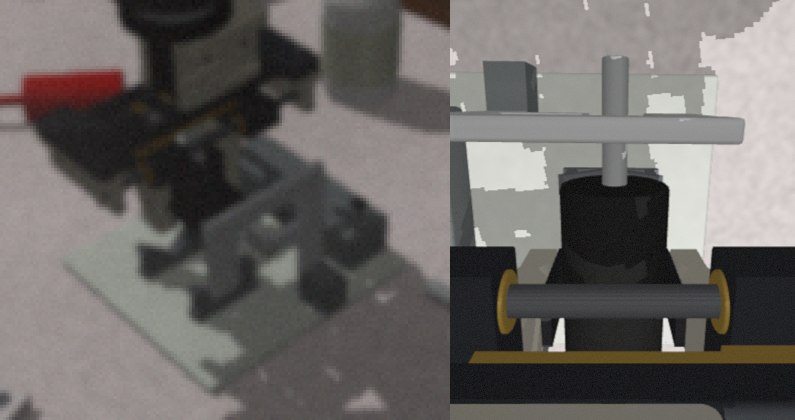

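The roller is held in the upright channel with only its weight on the wrist. I'll lower it gently, in two stages.

```bash
python3 -m jog '[[-1,[0,0,5],0],[-1,[0,0,11],0],[-1,[0,0,17],0],[-1,[0,0,23],0],[-1,[0,0,29],0],[-1,[0,0,35],0],[-1,[0,0,41],0],[-1,[0,0,46],0],[-1,[0,0,50],0],[-1,[0,0,50],0],[-1,[0,0,50],0]]' 25
```

```text
t: 9.98
eef_pos: [0.5108, 0.2001, 0.0472]
ee_rot: [-3.141, 0.0, -1.674]
force: [-0.2, -1.1, -4.7]
width: 0.0434
gripper_force: 25.0
```

```bash
python3 -m jog '[[-1,[0,0,1],0],[-1,[0,0,2],0],[-1,[0,0,2.5],0],[-1,[0,0,3],0],[-1,[0,0,3],0],[-1,[0,0,3],0]]' 25; python3 -m jog '[[-1,[0,0,0.5],0],[-1,[0,0,1],0],[-1,[0,0,1],0],[-1,[0,0,1],0]]' 25
```

```text
t: 10.72
eef_pos: [0.5115, 0.2003, 0.0447]
ee_rot: [-3.14, 0.001, -1.673]
force: [2.6, -2.6, 3.7]
width: 0.0435
gripper_force: 25.0
t: 11.22
eef_pos: [0.512, 0.2005, 0.0443]
ee_rot: [-3.139, 0.001, -1.673]
force: [3.2, -3.0, 8.4]
width: 0.0432
gripper_force: 25.0
```

Seated: the wrist force went from −4.7 N to +8.4 N. Release slowly and retreat straight up.

```bash
python3 -m jog '[[0.05,[0,0,0],0],[0.15,[0,0,0],0],[0.3,[0,0,0],0],[0.5,[0,0,0],0],[0.5,[0,0,0],0],[0.5,[0,0,-15],0],[0.5,[0,0,-40],0],[0.5,[0,0,-90],0],[0.5,[0,0,-140],0],[0.5,[0,0,-190],0],[0.5,[0,60,-190],0],[0.5,[0,60,-190],0]]' 10
python3 - <<'E'
from h import *
from station import status,optics
import cv2
v=np.load('pose.npy')
t=optics.grab_frame('side'); w=optics.grab_frame('wrist'); print(status.get_state()['eef_pos'])
a=cv2.resize(t['color'][120:260,180:330,::-1],None,fx=3,fy=3,interpolation=3)
b=w['color'][:420,60:405,::-1]
cv2.imwrite('pics/w4.png',np.hstack([a,b]))
for P in ([0,45,45],[0,-45,45],[0,-92,45],[0,92,45]): print(P,proj(w,S(v,P)).round(0)+[390,0],(proj(t,S(v,P))-[180,120])*3)
E
```

```text
t: 12.72
eef_pos: [0.4484, 0.2058, 0.2351]
ee_rot: [-3.141, 0.003, -1.672]
force: [0.7, 0.8, 0.4]
width: 0.0661
gripper_force: 0.0
[0.45070417 0.20631828 0.23451382]
[0, 45, 45] [610. 232.] [159.03127991 249.28831787]
[0, -45, 45] [606. 138.] [233.66659471 306.47996643]
[0, -92, 45] [603.  83.] [275.93213129 338.86725818]
[0, 92, 45] [612. 276.] [123.00950444 221.68550372]
```

View pics/w4.png

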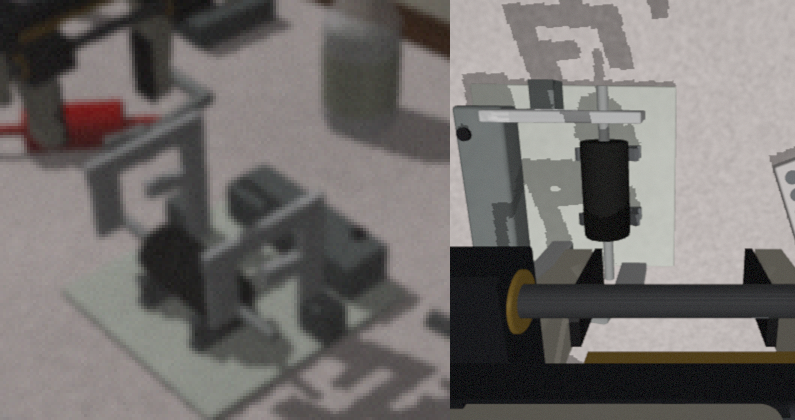

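The roller lies on both vee rests: sleeve at x≈606, y 140–240, with 608, 138–232 predicted. The lever is still back and the gripper is clear.

```bash
python3 -c "
from station import order; print(order.job_done())"
```

```text
the job is handed in; nothing more can be done
None
```

The job is handed in at about 13 s: I flipped the thick-roller sealer's lever fully back, then lowered the roller in the gripper onto the vee rests, where it lies with the lever still open; the slim roller was not touched.

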